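Seat a long-path cell in the photometer

TASK

The long glass cell lies on its side in its storage tray: set it in the photometer's cell holder, standing upright with its stoppers on top and its two clear end windows in line with the lamp and the detector, press it fully down to the holder's floor behind the spring clamp, and let go of it. Never touch the clear end windows with the fingers; hold the cell by its frosted sides or by its top and bottom edges. The V-notched rest is there for changing your hold; leave the bottle, the beaker and the tip box where they are.

Things in the scene. Friction and masses are not known exactly. Their poses are not given: they have to be found in the camera images.
- cell_center (a point): Centre of the cell's frosted glass block: 100 mm long (own x, the light path), 46 mm high when upright (own y, bottom edge to stopper edge), 22 mm thick (own z), 0.2 kg. Two white stoppers, 13 mm wide, stand 10 mm proud of the stopper edge, 32 mm either side of the middle; mid-edges are free to grip. At the start it lies in the tray on a frosted side, own z up.
- cell: The same cell; origin at the centre of the frosted side that lies underneath at the start, 11 mm from the centre along own -z; same axes. Its two 100 x 46 mm sides are frosted, its two 46 x 22 mm ends are the clear windows.
- window_a: Clear window at the cell's -x end, 46 x 22 mm, 2 mm thick, part of the cell; origin at its centre, 49 mm from the cell's centre. Not to be touched with the fingers.
- window_b: Clear window at the cell's +x end, the same.
- tray: Fixed dark tray, 144 x 144 x 26 mm, origin under its centre. Pocket floor 8 mm above the bench; the cell lies in it with 1.5 mm to spare, length along the tray's x, stoppers towards +y, 6 mm proud of the pocket blocks. A finger channel 48 mm wide (x) and 116 mm long (y), as deep as the pocket, crosses the middle: fingers can take the cell across its 46 mm height from above.
- rest: Fixed grey rest, two V-notched end frames on a base 110 x 100 x 8 mm; origin under its centre. The V runs along own x; its faces rise at 45 degrees towards own +y and -y, 46 mm long. The frames are 10 mm thick, 36 mm either side of the middle along x; the 62 mm between them is free for fingers.
- rest_v (a point): Middle of the line at the bottom of the rest's V, 45 mm above the bench; axes as the rest. The cell laid along the V leans at 45 degrees, bottom edge on one face, a frosted side on the other (either way round), and stays when let go; its centre is then 24 mm above this line and 8.5 mm to the side of the face that carries the frosted side. Both frosted sides stay free to fingers.
- photometer: Fixed photometer, base 290 x 110 mm, origin on its underside below the holder's middle; own x is the light path, from the lamp housing (94 mm tall, from 68 mm away at -x) to the detector housing (84 mm tall, from 68 mm away at +x). Holder floor 30 mm above the bench. End stops with round apertures 52.5 mm either side along x, tops 72 mm above the bench.
- photometer_seat (a point): Where the centre of the properly seated cell lies, on the light path, 23 mm above the holder floor; axes as the photometer. At +y two fixed posts, face at y = +11 mm, 24 mm high above the floor plus 12 mm of outward bevel; at -y two clamp pads; all at x = +-38 mm, 22 mm long, leaving 54 mm between for fingers. The cell goes in upright from above, best 1.5 mm towards -y of the seat.
- clamp (a joint): Sprung clamp bar with two steel pads, 0 to 0.006 m, grows as it is pushed to -y (3 N at 0, 7 N at 0.006). At 0 its pads stand at y = -9.5 mm, sloping outwards from 16 mm to 32 mm above the floor (y = -15.5 mm). The cell's bottom meets the slope some 24 mm above the floor and is pushed down past it with 5 to 12 N; about 0.0015 with the cell in.
- bottle: Bystander: brown glass reagent bottle, 68 mm wide, 135 mm tall; origin under its centre. Leave alone.
- beaker: Bystander: open glass beaker, 72 mm wide, 90 mm tall; origin under its centre. Leave alone.
- tip_box: Bystander: grey and white pipette-tip box 110 x 75 x 44 mm; origin under its centre. Leave alone.
Not all that is in view belongs to the job. What is shaped like the cell but blue or brown is not meant.

How it is judged:
At the end, for the whole second after the job is handed in: The cell stands at rest in the photometer's holder: its centre within 3.5 mm of the seat along the light path, within 2 mm across it and within 2 mm in height (on the floor), stoppers upwards within 0.05 rad of vertical, and its long axis within 0.04 rad of the light path, either way round (x of cell_center in the frame of photometer_seat between -0.0035 and 0.0035 m and y of cell_center in the frame of photometer_seat between -0.002 and 0.002 m and z of cell_center in the frame of photometer_seat between -0.002 and 0.002 m and angle between cell_center's own y axis and vertical below 0.05 rad and angle between the x axis of cell_center and the x axis of photometer_seat, either way round below 0.04 rad and linear speed of cell below 0.01 m/s); the robot touches nothing.
It fails at once if the fingers touch a clear end window of the cell (contact force between the fingers and window_a above 0.5 N or contact force between the fingers and window_b above 0.5 N).
It fails at once if the bottle, the beaker or the tip box is moved by more than 20 mm (distance of any of bottle, beaker, tip_box from where it was at the start of the episode above 0.02 m).
It also fails if it takes over 61 s, if anything falls off the work surface, if the arm or the gripper's body presses on something with over 40 N, if the wrist force passes 120 N, or if a joint passes its speed limit or range.

ROBOT

A 7-joint arm with a two-finger parallel gripper is mounted at the origin on the work surface. World frame = base frame: x ahead of the robot, y to its left, z up, the work surface at z = 0. Lengths are in m, angles in rad, forces in N, time in s.
With the tool pointing down it reaches from about 0.425 to 0.95 m from the base axis. Payload 4.7 kg.
Tool frame: the origin (TCP) lies between the finger pads; the fingertips stand 11 mm ahead of it and the grasp point (between the pads) lies 8 mm behind it; z points along the fingers, y is the direction in which the jaws open and shut (so a half turn about z gives the same grasp; the last joint's range is limited). The gripper opens to 85 mm and grips with 20 to 120 N. Pads are 22 mm wide; open, the fingers measure 114 mm over their backs; the gripper's body (76 mm by 85 mm) begins 54 mm behind the grasp point. The pads swing forward as they close: fully open they stand 13 mm farther back than shut.
Start: joints at [-1.266, 0.469, -0.049, 1.532, 0.024, 1.141, -0.082], TCP at [0.221, 0.638, 0.208] pointing down, gripper open.
Joint ranges: [-2.59, 2.59], [-0.33, 1.99], [-1.39, 1.29], [0.1, 2.45], [-1.04, 4.18], [0.21, 1.99], [-2.66, 2.66]. Speed limits (rad/s): [2.57, 2.57, 3.14, 3.14, 3.14, 3.14, 3.14].

INTERFACE

Orientations are given as a unit quaternion [w, x, y, z].
In Python, from cell import ctrl gives the robot as it stands. The module is installed in compiled form; this text tells all that it offers.
- The arm moves only by the tool step_arm, never from a script. Its argument "series" is text: rows parted by semicolons, each of 7 numbers parted by spaces: the opening, from 0 (shut) to 1 (fully open), then the shift along the tool's x, y, z in m, then the turn, a rotation vector about the tool's x, y, z in rad. A call has 1 to 10 rows; each row is the pose to reach, as a shift and turn from the pose measured when the call began, along the tool's axes at that moment; what a row does not reach only later rows make up. A row lasts 1/12 s, in which the tool goes at most 41.7 mm and 7.16 degrees, less where a joint would pass 70% of its speed; a pose out of reach is approached as far as the arm can. A call with a gripper value outside its range is refused whole. The fingers move at their own pace and stop on an object; "newtons" is the grip in N (left out, the last holds). Time passes only in rows, so rows that repeat a pose let the fingers close. It gives the time, the measured TCP pose, the force and the opening at its end, in the units of the state.
- ctrl.sense(): the state, without advancing time (a new reading comes with each control period).
- ctrl.snapshot(name): name is "side" or "top"; returns a dict with "frame" (420x560x3 uint8, red, green, blue), "depth" (420x560 float32, m along the optical axis (not along the pixel's ray), 0 where there is no reading), "mtx" (3x3 intrinsics, pixels), "dist" ([k1, k2, p1, p2, k3] as OpenCV has them; the pictures are not rectified), "xyz" and "attitude" of the camera in the world. Camera axes: x right, y up, looking along -z (the intrinsics and any distortion apply to the point x, -y, -z); pixel columns grow to the right and rows downward; lengths in m; the calibration is good to about 2 mm. A picture is of the moment at which its call begins.
- ctrl.job_done(): hands the job in, once; it reports no verdict.
Trained networks look in a picture, given as the dict that the camera call returned (one of the last four; its "shot" number tells which), for a name from the list of things; names that differ only in an ending like _2 or _b are one class to them, and where a whole thing is asked for, a point or a joint stands for the part that bears it (a point fixed in the world has none). Each returns a list of dicts, best first, with "score" (0 to 1); they miss things now and then, are a little off and sometimes report something else, mostly with a low value. They report only what shows in the picture. A call takes as long as a camera call. They do not tell look-alikes from the thing itself.
- ctrl.spot_in(target, picture): "centre" ([row, column] in pixels, amid what is visible of it).
- ctrl.place_of(target, picture): "centre" ([row, column] in pixels: a listed point, or the origin of a listed thing).
The state is a dict: "time": time; "joint_positions": joint angles; "dq": joint speeds; "joint_torque": joint torques, N m; "eef_pos": TCP position; "ee_rot": TCP orientation; "wrist_force": force on the tool from outside, world axes, zero at the start; "torque": the same for the moment, N m; "finger_gap": finger opening in m.
Only numpy, scipy, OpenCV 4.12 (cv2) and the standard library are available. Lean on these libraries where they do the work, as an engineer would, in place of code of your own. Each camera call takes 0.05 s, during which the arm holds its last target. There are 200 camera calls.

## Working session

There is one attempt and no reset: what is moved stays moved. The work goes in short steps, Python scripts to look and compute and a tool call to move; the robot and the scene stay as the last step left them, time stands still between calls to the robot, and variables do not carry over. Pictures are saved under pics/ and viewed, about 8 in all and at most 12, crops included, and the job is handed in when it is done.

Besides the shell and the picture viewer there is one more tool, called after "Emit:" by a JSON object that holds its "op" and its "data". step_arm: Moves the arm, as the interface text tells. Its arguments: {"type":"object","properties":{"series":{"type":"string"},"newtons":{"type":"number"}},"required":["series"]}

```bash
mkdir -p pics
cat > h.py <<'E'
import numpy as np, cv2
from scipy.spatial.transform import Rotation as R
from cell import ctrl
def rot(q): return R.from_quat(np.r_[q[1:],q[0]])
def camR(p):
    a=np.array(p["attitude"]); return a if a.shape==(3,3) else rot(a).as_matrix()
def ray(p,rc):
    u=cv2.undistortPoints(np.array([[[rc[1],rc[0]]]],float),np.array(p["mtx"]),np.array(p["dist"]))[0,0]
    return camR(p)@np.array([u[0],-u[1],-1.0])
def at_z(p,rc,z):
    d=ray(p,rc); o=np.array(p["xyz"]); return o+d*(z-o[2])/d[2]
def at_depth(p,rc):
    r,c=int(round(rc[0])),int(round(rc[1])); return np.array(p["xyz"])+ray(p,rc)*p["depth"][r,c]
def proj(p,X):
    c=camR(p).T@(np.array(X)-p["xyz"]); c=np.array([c[0],-c[1],-c[2]])
    return cv2.projectPoints(c[None],np.zeros(3),np.zeros(3),np.array(p["mtx"]),np.array(p["dist"]))[0][0,0][::-1]
def cloud(p):
    h,w=p["depth"].shape; g=np.mgrid[0:h,0:w]; uv=np.stack([g[1],g[0]],-1).reshape(-1,1,2).astype(float)
    u=cv2.undistortPoints(uv,np.array(p["mtx"]),np.array(p["dist"]))[:,0]
    d=np.c_[u[:,0],-u[:,1],-np.ones(len(u))]*p["depth"].reshape(-1,1)
    return (d@camR(p).T+np.array(p["xyz"])).reshape(h,w,3)
E
python3 - <<'E'
from h import *
np.set_printoptions(precision=4,suppress=True)
s=ctrl.sense();print(s)
ims=[]
for n in("top","side"):
    p=ctrl.snapshot(n);ims.append(p["frame"]);print(n,p["xyz"],p["attitude"],p["mtx"],p["dist"])
    for t in("cell_center","window_a","tray","rest","rest_v","photometer","photometer_seat","bottle","beaker","tip_box"):
        for f in("place_of","spot_in"):
            try:
                print(t,f,[(round(d["score"],2),np.round(d["centre"],1).tolist(),at_depth(p,d["centre"]).round(3).tolist()) for d in getattr(ctrl,f)(t,p)[:3]])
            except Exception as e: print(t,f,e)
    cv2.imwrite(f"pics/{n}0.png",p["frame"][:,:,::-1])
E
```

```text
{'time': 0.0, 'joint_positions': array([-1.2659,  0.4695, -0.0486,  1.5337,  0.0241,  1.141 , -0.0823]), 'dq': array([ 0.    , -0.0006, -0.0001, -0.0008, -0.    ,  0.0002, -0.0008]), 'joint_torque': array([  0.0003, -51.03  ,  -0.0462, -23.7719,   0.0107,   0.0076,
         0.    ]), 'eef_pos': array([0.221 , 0.6371, 0.207 ]), 'ee_rot': array([-0.0001,  0.1661,  0.9861, -0.001 ]), 'wrist_force': array([ 0.0446,  0.1488, -0.4338]), 'torque': array([-0.0349, -0.0336,  0.0073]), 'finger_gap': 0.08549240328195586}
top [ 0.5159 -0.016   1.1787] [ 0.7157  0.0303 -0.0162 -0.6976] [[392.1203   0.     277.4787]
 [  0.     392.1203 207.9165]
 [  0.       0.       1.    ]] [0.0059 0.     0.     0.     0.    ]
cell_center place_of [(0.96, [192.6, 340.9], [0.642, -0.178, 0.021]), (0.88, [238.7, 278.3], [0.501, 0.003, 0.03]), (0.64, [164.7, 304.0], [0.722, -0.067, 0.024])]
cell_center spot_in [(0.98, [162.6, 301.7], [0.728, -0.06, 0.026]), (0.8, [239.0, 276.8], [0.5, 0.007, 0.034]), (0.6, [192.6, 341.1], [0.642, -0.179, 0.021])]
window_a place_of [(0.55, [210.5, 339.6], [0.59, -0.178, 0.002])]
win
[... 2665 characters left out ...]
-0.258, 0.009])]
photometer spot_in [(0.91, [164.2, 243.5], [0.5, 0.252, 0.029])]
photometer_seat place_of [(0.82, [151.9, 248.7], [0.517, 0.357, 0.001]), (0.74, [173.6, 248.0], [0.514, 0.221, 0.017])]
photometer_seat spot_in [(0.6, [159.4, 243.0], [0.499, 0.275, 0.03])]
bottle place_of [(0.67, [128.3, 273.3], [0.604, 0.454, 0.029])]
bottle spot_in [(0.85, [115.4, 272.1], [0.599, 0.452, 0.081])]
beaker place_of [(0.39, [171.2, 249.3], [0.518, 0.235, 0.015])]
beaker spot_in [(0.58, [403.1, 298.0], [0.598, -0.453, 0.022]), (0.24, [162.5, 246.7], [0.51, 0.251, 0.037])]
tip_box place_of [(0.97, [206.0, 336.2], [0.757, 0.059, 0.024])]
tip_box spot_in [(0.59, [196.6, 337.2], [0.76, 0.075, 0.044])]
```

Run:
```python
import cv2
a=cv2.imread("pics/top0.png")[130:310,130:430]
cv2.imwrite("pics/top0c.png",cv2.resize(a,None,fx=2.66,fy=2.66,interpolation=cv2.INTER_CUBIC))
a=cv2.imread("pics/side0.png")[130:370,150:390]
cv2.imwrite("pics/side0c.png",cv2.resize(a,None,fx=2.5,fy=2.5,interpolation=cv2.INTER_CUBIC))
```

```text
(no output)
```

View pics/top0c.png

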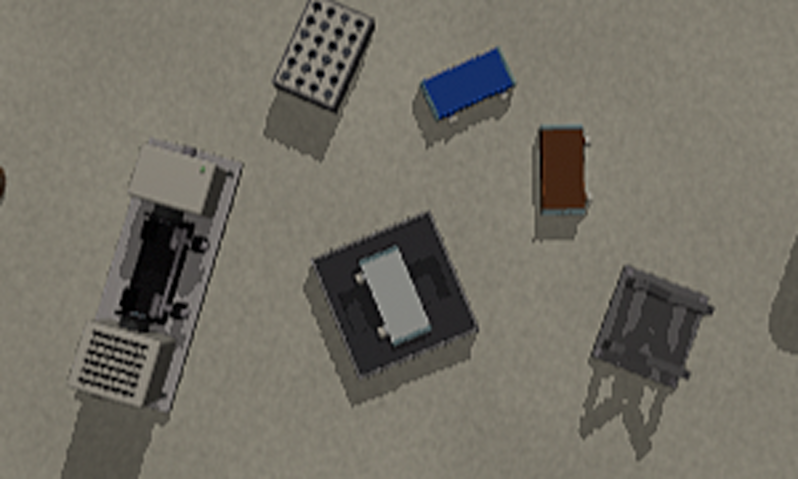

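View pics/side0c.png

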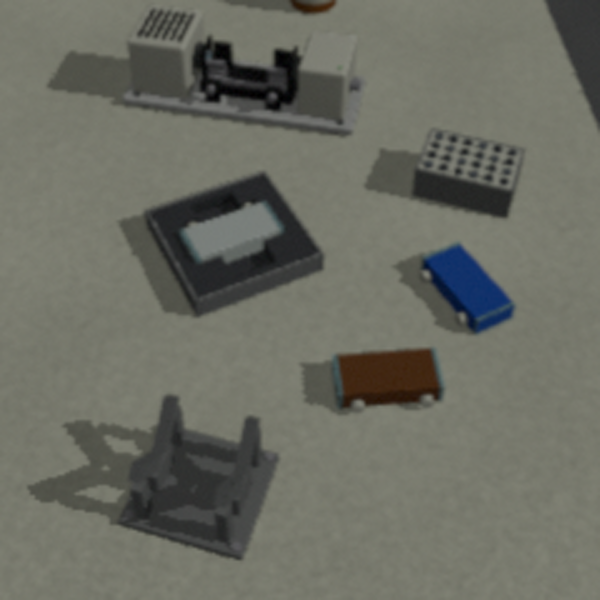

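The meant cell is the light-grey one in the dark tray (top crop ≈(395,297), full ≈(241.5,278); stoppers on its left edge at (358,280) and (382,335)). The blue one (468,83) and the brown one (563,170) lie on the bench and are look-alikes. The photometer is at the left and the rest at lower right. Next I'll fit the geometry from depth.

```bash
cat > fit.py <<'E'
from h import *
np.set_printoptions(precision=4,suppress=True)
def rect(p,C,xy,rad,zl,zh,gray=None):
    m=(np.hypot(C[...,0]-xy[0],C[...,1]-xy[1])<rad)&(C[...,2]>zl)&(C[...,2]<zh)&(p["depth"]>0)
    if gray is not None: 
        g=p["frame"].min(-1); m&=(g>gray[0])&(g<gray[1])
    n,l,st,_=cv2.connectedComponentsWithStats(m.astype(np.uint8))
    if n<2: return None
    k=1+np.argmax(st[1:,4]); P=C[l==k]
    (c,s,a)=cv2.minAreaRect(P[:,:2].astype(np.float32))
    if s[0]<s[1]: s=s[::-1];a+=90
    return np.r_[c,np.array(s)*1000,(a+90)%180-90,np.median(P[:,2]),len(P)].round(4)
if __name__=="__main__":
    for n in("top","side"):
        p=ctrl.snapshot(n);C=cloud(p);print(n,"bench z",np.median(C[200:300,60:500][...,2]))
        cell=(.502,.003);ph=(.51,.265);re=(.47,-.277)
        print("cell",rect(p,C,cell,.075,.02,.05,(110,256)))
        print("tray",rect(p,C,cell,.12,.016,.05))
        print("tray all",rect(p,C,cell,.12,.004,.05))
        print("photo all",rect(p,C,ph,.19,.005,.12))
        print("lamp top",rect(p,C,ph,.19,.089,.1)); print("det top",rect(p,C,ph,.19,.079,.089))
        print("rest all",rect(p,C,re,.1,.004,.12)); print("rest frames",rect(p,C,re,.1,.03,.12));print("rest base",rect(p,C,re,.1,.004,.014))
        g=p["frame"];v=proj(p,[.502,.003,.03]).round().astype(int);print(g[v[0],v[1]])
        for t in ("photometer_seat","rest_v","rest","photometer","tray","cell_center","cell"):
            z={"photometer_seat":.053,"rest_v":.045,"cell_center":.019,"cell":.008}.get(t,0)
            print(t,[(round(d["score"],2),at_z(p,d["centre"],z)) for d in ctrl.place_of(t,p)[:3]])
E
python3 fit.py
```

```text
top bench z 0.0012004132316891791
cell [  0.4937   0.0077  90.3492  54.3617  24.1147   0.0304 492.    ]
tray [   0.4977    0.0043  144.0483  143.8417   23.9654    0.026  1990.    ]
tray all [   0.4967    0.0063  153.7498  150.7573   23.7871    0.025  2414.    ]
photo all [   0.5172    0.2692  294.8961  121.1201  -15.5941    0.045  3777.    ]
lamp top [  0.4186   0.2926  83.606   71.6629  75.3551   0.0931 754.    ]
det top [  0.6139   0.2423  84.5904  57.293   75.6223   0.0842 584.    ]
rest all [   0.4702   -0.2826  116.3253  116.0522  -15.8015    0.0092 1286.    ]
rest frames [  0.5038  -0.2923  84.6261  10.1918  70.2359   0.0616 140.    ]
rest base [  0.471   -0.2787 116.2354 106.9828 -16.8995   0.0084 995.    ]
[133 133 129]
photometer_seat [(0.61, array([0.5141, 0.2685, 0.053 ]))]
rest_v [(0.91, array([ 0.4709, -0.2679,  0.045 ])), (0.64, array([ 0.4748, -0.2725,  0.045 ]))]
rest [(0.91, array([ 0.4692, -0.2779,  0.    ])), (0.64, array([ 0.4731, -0.2826,  0.    ]))]
photometer [(0.7, array([0.5235, 0.2608, 0.    ])), (0.44, array([0.5169, 0.286 , 0.    ]))]
tray []
cell_center [
[... 1023 characters left out ...]
seat [(0.9, array([0.5122, 0.2765, 0.053 ]))]
rest_v [(0.69, array([ 0.4733, -0.2776,  0.045 ])), (0.56, array([ 0.4752, -0.3108,  0.045 ])), (0.21, array([ 0.4944, -0.0448,  0.045 ]))]
rest [(0.69, array([ 0.4698, -0.2504,  0.    ])), (0.56, array([ 0.4718, -0.2858,  0.    ])), (0.21, array([ 0.4923, -0.0029,  0.    ]))]
photometer [(0.65, array([0.5148, 0.2704, 0.    ]))]
tray [(0.77, array([0.5073, 0.0104, 0.    ]))]
cell_center [(0.98, array([ 0.6354, -0.1774,  0.019 ])), (0.98, array([ 0.7307, -0.0749,  0.019 ])), (0.59, array([0.5031, 0.009 , 0.019 ]))]
cell [(0.64, array([ 0.7335, -0.0715,  0.008 ])), (0.57, array([0.4963, 0.0129, 0.008 ])), (0.56, array([ 0.6382, -0.1798,  0.008 ]))]
```

```bash
cat > plan.py <<'E'
from h import *
np.set_printoptions(precision=4,suppress=True)
def basis(x,y,z): return np.c_[x,y,z]
def rotz(d): return R.from_euler('z',d,degrees=True).as_matrix()
cx=rotz(24)@[1,0,0]; cy=rotz(24)@[0,1,0]; Z=np.array([0,0,1.])
G1=basis(-cx,cy,-Z)
u=rotz(-19.8)@[1,0,0]; v=rotz(-19.8)@[0,1,0]; RM=np.array([.470,-.280,.045])
TD=basis(-u,v,-Z)                       # above rest, tool down
s2=2**.5
T1=basis(-u,(v+Z)/s2,(v-Z)/s2)          # hold 1 leaning
T2=basis(-u,(v-Z)/s2,-(v+Z)/s2)         # hold 2 leaning
cellc=RM+.0085*v+.024*Z                 # cell centre in the V
ph=rotz(-14.65)
TP=basis(-ph[:,0],ph[:,1],-Z)
def go(pos,T,show=True):
    s=ctrl.sense();A=rot(s["ee_rot"]).as_matrix()
    d=A.T@(np.array(pos)-s["eef_pos"]);w=R.from_matrix(A.T@T).as_rotvec()
    print("shift",d.round(4),"turn",w.round(4),"deg",np.degrees(np.linalg.norm(w)).round(1))
def st():
    s=ctrl.sense();print(s["time"],"tcp",s["eef_pos"],"q",s["joint_positions"],"F",s["wrist_force"],"gap",s["finger_gap"]);return s
E
python3 -c "
from plan import *
go([.4965,.0045,.15],G1)"
```

```text
shift [-0.4677 -0.5081  0.0581] turn [ 0.0001 -0.     -0.7526] deg 43.1
```

Emit:
{"op": "step_arm", "data": {"series": "0.72 -0.468 -0.508 0 0 0 -0.753;0.72 -0.468 -0.508 0 0 0 -0.753;0.72 -0.468 -0.508 0 0 0 -0.753;0.72 -0.468 -0.508 0 0 0 -0.753;0.72 -0.468 -0.508 0 0 0 -0.753;0.72 -0.468 -0.508 0 0 0 -0.753;0.72 -0.468 -0.508 0 0 0 -0.753;0.72 -0.468 -0.508 0 0 0 -0.753;0.72 -0.468 -0.508 0 0 0 -0.753;0.72 -0.468 -0.508 0 0 0 -0.753", "newtons": 40}}

```text
time: 3.73
eef_pos: [0.387, 0.2562, 0.2085]
ee_rot: [0.0, -0.208, 0.978, 0.0]
wrist_force: [1.3, 0.5, -0.6]
finger_gap: 0.0614
```

```bash
python3 -c "
from plan import *
st();go([.4965,.0045,.10],G1)"
```

```text
3.7333 tcp [0.387  0.2562 0.2085] q [-0.6462  0.1237 -0.0323  2.0121  0.0046  1.0048  1.3095] F [ 1.2614  0.4847 -0.5768] gap 0.06138366147882822
shift [ 0.0026 -0.2745  0.1084] turn [0.0004 0.001  0.0005] deg 0.1
```

Emit:
{"op": "step_arm", "data": {"series": "0.72 0.003 -0.274 0.108 0 0 0;0.72 0.003 -0.274 0.108 0 0 0;0.72 0.003 -0.274 0.108 0 0 0;0.72 0.003 -0.274 0.108 0 0 0;0.72 0.003 -0.274 0.108 0 0 0;0.72 0.003 -0.274 0.108 0 0 0;0.72 0.003 -0.274 0.108 0 0 0;0.72 0.003 -0.274 0.108 0 0 0;0.72 0.003 -0.274 0.108 0 0 0"}}

```text
time: 4.48
eef_pos: [0.496, 0.0017, 0.0996]
ee_rot: [-0.0, -0.205, 0.979, -0.0]
wrist_force: [-0.9, -0.5, -0.1]
finger_gap: 0.0614
```

```bash
python3 -c "
from plan import *
st();go([.4965,.0045,.021],G1)
p=ctrl.snapshot('side');cv2.imwrite('pics/s1.png',cv2.resize(p['frame'][150:300,150:350,::-1],None,fx=3,fy=3))"
```

```text
4.4833 tcp [0.496  0.0017 0.0996] q [-0.2199  0.3129  0.1579  2.0693 -0.0692  0.7651  1.9645] F [-0.8508 -0.5007 -0.0793] gap 0.06136193308926241
shift [-0.0017  0.0024  0.0786] turn [-0.0002 -0.0009 -0.0056] deg 0.3
```

View pics/s1.png

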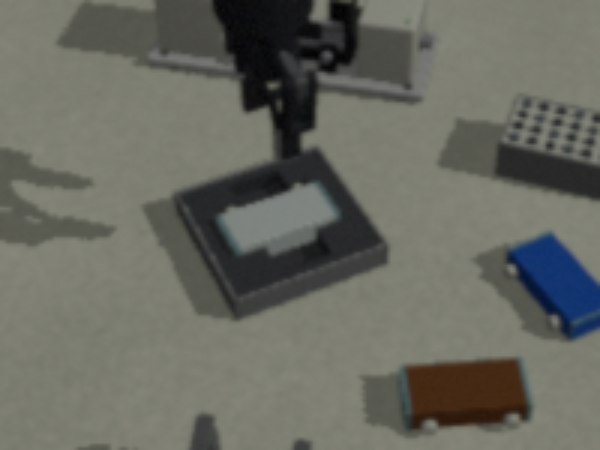

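The gripper hangs above the tray (fingers at about (288,130)), and the grey cell lies in its pocket at (280,217). Down, then close.

Emit:
{"op": "step_arm", "data": {"series": "0.72 -0.002 0.002 0.03 0 0 -0.006;0.72 -0.002 0.002 0.055 0 0 -0.006;0.72 -0.002 0.002 0.07 0 0 -0.006;0.72 -0.002 0.002 0.079 0 0 -0.006;0.72 -0.002 0.002 0.079 0 0 -0.006;0.3 -0.002 0.002 0.079 0 0 -0.006;0.3 -0.002 0.002 0.079 0 0 -0.006;0.3 -0.002 0.002 0.079 0 0 -0.006;0.3 -0.002 0.002 0.079 0 0 -0.006;0.3 -0.002 0.002 0.079 0 0 -0.006"}}

```text
time: 5.37
eef_pos: [0.4974, 0.0069, 0.0218]
ee_rot: [0.001, -0.21, 0.978, 0.0]
wrist_force: [0.3, 0.5, -0.7]
finger_gap: 0.0253
```

```bash
python3 -c "
from plan import *
st();go([.4965,.0045,.13],G1)"
```

```text
5.3667 tcp [0.4974 0.0069 0.0218] q [-0.2037  0.4412  0.1311  2.1191 -0.1027  0.5856  1.9942] F [ 0.3036  0.463  -0.725 ] gap 0.025341265306969885
shift [ 0.0016 -0.0018 -0.1082] turn [0.0003 0.0016 0.004 ] deg 0.2
```

```bash
python3 -c "
from plan import *
p=ctrl.snapshot('side');q=ctrl.snapshot('top')
a=cv2.resize(p['frame'][170:290,170:310,::-1],None,fx=4,fy=4);b=cv2.resize(q['frame'][180:300,210:350,::-1],None,fx=4,fy=4)[:, :];cv2.imwrite('pics/s2.png',cv2.resize(np.hstack([a,b]),(800,343)))"
```

```text
(no output)
```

View pics/s2.png

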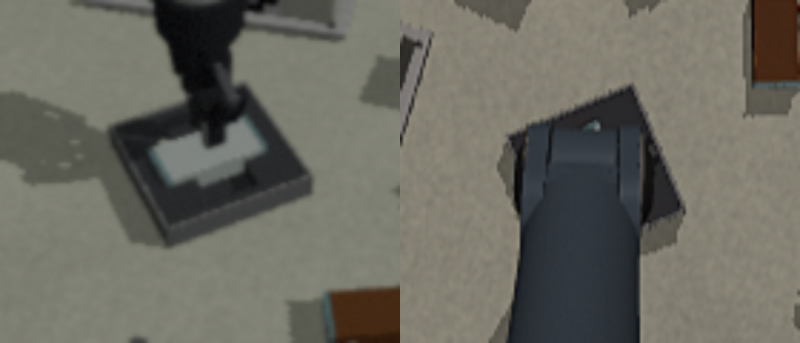

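```bash
python3 -c "
from plan import *
p=ctrl.snapshot('side');C=cloud(p)
print((C[208:228:2,236:256:4]*1000).round().astype(int).tolist())
print(p['frame'][208:228:2,236:256:4].mean(-1).astype(int))
print(proj(p,[.4974,.0069,.0108]),proj(p,[.4974,.0069,.03]))
from fit import rect
print(rect(p,C,(.498,.004),.075,.02,.034,(90,256)))
"
```

```text
[[[483, 14, 70], [494, -15, 97], [505, -38, 119], [515, -54, 133], [524, -40, 120]], [[482, 14, 63], [494, -16, 91], [504, -35, 109], [514, -47, 120], [524, -31, 104]], [[482, 18, 52], [493, -9, 77], [504, -36, 104], [514, -32, 99], [524, -29, 95]], [[479, 54, 9], [490, 51, 12], [504, -36, 96], [513, -15, 75], [523, 27, 33]], [[479, 48, 7], [491, 23, 31], [503, -18, 72], [513, -11, 64], [523, 21, 32]], [[480, 18, 30], [491, 15, 32], [503, -17, 64], [513, -14, 61], [523, 15, 31]], [[480, 9, 31], [491, 11, 28], [502, -18, 58], [512, 7, 31], [523, 7, 31]], [[481, 2, 31], [491, 1, 31], [502, 0, 32], [512, 0, 32], [522, 0, 31]], [[481, -3, 29], [491, -7, 32], [501, -6, 30], [512, -9, 33], [522, -5, 29]], [[481, -12, 30], [491, -12, 30], [501, -13, 31], [512, -14, 31], [522, -9, 26]]]
[[ 24  10  10  12  17]
 [ 24  13  11  10  17]
 [ 22  25  12  18  61]
 [ 36  39  12  57 128]
 [ 55  77  19  62 129]
 [129  89  19  54 130]
 [130 112  29 101 130]
 [129 128 114 129 130]
 [129 130 130 128 132]
 [129 130 129 117 104]]
[225.6811 242.7625] [220.6406 242.4575]
[  0.4964   0.0049  92.9113  55.2759  20.4614   0.0307 431.    ]
```

```bash
python3 -c "
from plan import *
s=st();print(rot(s['ee_rot']).as_matrix())
p=ctrl.snapshot('side')
o=np.array(p['xyz'])
def aty(rc,y):
    d=ray(p,rc);return o+d*(y-o[1])/d[1]
print('s1 tip',aty((202,246),-.03),aty((202,246),-.02))
print('now tip',aty((221,246),-.01),aty((221,246),-.005))
C=cloud(p);m=(np.hypot(C[...,0]-.497,C[...,1]-.007)<.07)&(C[...,2]>.036)
P=C[m];print(len(P));
for z in np.arange(.036,.2,.012):
    k=P[(P[:,2]>z)&(P[:,2]<z+.012)]
    if len(k):print(z.round(3),len(k),k.min(0),k.max(0))
"
```

```text
5.5167 tcp [0.497  0.0068 0.0214] q [-0.2035  0.4419  0.1311  2.1194 -0.1027  0.5856  1.9943] F [ 0.4178 -0.4866 -0.8152] gap 0.025908645363240064
[[-0.9119 -0.4103  0.0004]
 [-0.4103  0.9119  0.0008]
 [-0.0007  0.0006 -1.    ]]
s1 tip [ 0.5101 -0.03    0.1305] [ 0.5098 -0.02    0.1212]
now tip [ 0.5072 -0.01    0.0455] [ 0.507  -0.005   0.0404]
5992
0.036 4 [ 0.4891 -0.011   0.0451] [0.515  0.0187 0.047 ]
0.048 34 [ 0.4815 -0.0201  0.0481] [0.5153 0.0199 0.0597]
0.06 41 [ 0.4799 -0.0182  0.0605] [0.5155 0.0213 0.0718]
0.072 26 [ 0.48   -0.0203  0.0723] [0.5132 0.0231 0.0832]
0.084 27 [ 0.4732 -0.0354  0.0841] [0.526  0.0353 0.0959]
0.096 52 [ 0.4683 -0.0435  0.0961] [0.5286 0.0445 0.1076]
0.108 75 [ 0.4663 -0.0475  0.1082] [0.5311 0.0486 0.1199]
0.12 64 [ 0.4733 -0.0521  0.1203] [0.5312 0.0228 0.1319]
0.132 84 [ 0.4715 -0.0573  0.132 ] [0.5338 0.0197 0.144 ]
0.144 120 [ 0.4772 -0.0558  0.144 ] [0.5316 0.0065 0.1555]
0.156 50 [ 0.4947 -0.0327  0.1564] [ 0.5228 -0.0141  0.1679]
0.168 63 [ 0.463  -0.0307  0.1683] [ 0.5306 -0.0074  0.18  ]
0.18 123 [ 0.4607 -0.0313  0.1801] [ 0.5333 -0.0003  0.1918]
0.192 135 [ 0.4618 -0.032   0.1921] [ 0.5335 -0.0038  0.2039]
```

The depth image puts the fingertips at about z = 0.045, not the 0.011 that the reported TCP implies. That is a 33 mm offset, also present in the earlier picture, so the fingers closed above the cell. I'll reopen and feel my way down.

Emit:
{"op": "step_arm", "data": {"series": "0.72 0 0 0 0 0 0;0.72 0 0 0 0 0 0;0.72 0 0 0 0 0 0;0.72 0 0 0 0 0 0;0.72 0 0 0.01 0 0 0;0.72 0 0 0.02 0 0 0;0.72 0 0 0.02 0 0 0"}}

```text
time: 6.15
eef_pos: [0.4952, 0.0067, -0.0009]
ee_rot: [-0.002, -0.21, 0.978, 0.001]
wrist_force: [-0.0, -0.8, -0.6]
finger_gap: 0.0617
```

```bash
python3 -c "
from plan import *
s=st()
p=ctrl.snapshot('side')
C=cloud(p);m=(np.hypot(C[...,0]-.497,C[...,1]-.007)<.07)&(p['frame'].max(-1)<32)&(C[...,2]>.03)
P=C[m]
for z in np.arange(.03,.07,.005):
    k=P[(P[:,2]>z)&(P[:,2]<z+.005)]
    if len(k):print(z.round(3),len(k),k.min(0),k.max(0))
cv2.imwrite('pics/s3.png',cv2.resize(p['frame'][185:265,190:300,::-1],None,fx=7,fy=7,interpolation=cv2.INTER_CUBIC))
"
```

```text
6.15 tcp [ 0.4952  0.0067 -0.0009] q [-0.1961  0.4816  0.1221  2.1302 -0.1115  0.5395  2.002 ] F [-0.0273 -0.7526 -0.5768] gap 0.06173208584925435
0.03 7 [0.4748 0.0325 0.0301] [0.4855 0.0375 0.033 ]
0.035 8 [0.4727 0.0309 0.035 ] [0.4857 0.0385 0.0398]
0.04 12 [ 0.4729 -0.0333  0.0401] [0.5146 0.0366 0.0449]
0.045 14 [ 0.473  -0.0352  0.0451] [0.5122 0.0364 0.0496]
0.05 12 [ 0.4735 -0.0353  0.05  ] [0.5149 0.037  0.0544]
0.055 13 [ 0.4736 -0.0341  0.0554] [0.515  0.0359 0.0599]
0.06 6 [ 0.4739 -0.0322  0.0603] [0.5052 0.035  0.0647]
0.065 4 [0.4769 0.0326 0.0651] [0.4821 0.0381 0.0698]
0.07 8 [ 0.4694 -0.0365  0.0711] [0.5055 0.0397 0.0748]
```

View pics/s3.png

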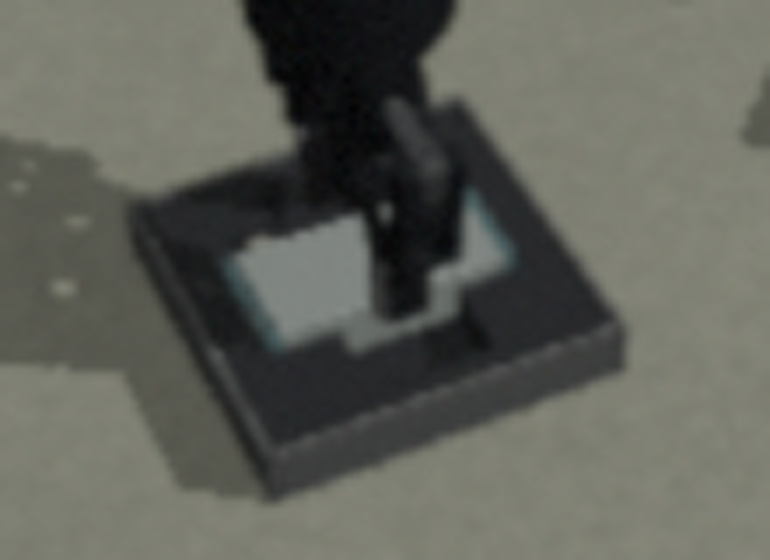

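Picture: the open jaws straddle the cell's mid (near tip at (405,315)), about 25 mm above the pocket floor. Continuing down in small steps.

Emit:
{"op": "step_arm", "data": {"series": "0.72 0 0 0.008 0 0 0;0.72 0 0 0.014 0 0 0;0.72 0 0 0.018 0 0 0;0.72 0 0 0.021 0 0 0;0.72 0 0 0.021 0 0 0"}}

```text
time: 6.62
eef_pos: [0.495, 0.0066, -0.0206]
ee_rot: [-0.002, -0.21, 0.978, 0.001]
wrist_force: [-4.0, 1.0, 11.3]
finger_gap: 0.0614
```

Emit:
{"op": "step_arm", "data": {"series": "0.3 0 0 0.001 0 0 0;0.3 0 0 0.001 0 0 0;0.3 0 0 0.001 0 0 0;0.3 0 0 0.001 0 0 0;0.3 0 0 0.001 0 0 0"}}

```text
time: 7.03
eef_pos: [0.4992, 0.0057, -0.0175]
ee_rot: [0.002, -0.209, 0.978, 0.0]
wrist_force: [-4.4, -2.8, 34.1]
finger_gap: 0.0451
```

Emit:
{"op": "step_arm", "data": {"series": "0.3 0 0 -0.005 0 0 0;0.3 0 0 -0.015 0 0 0;0.3 0 0 -0.04 0 0 0;0.3 0 0 -0.08 0 0 0;0.3 0 0 -0.12 0 0 0;0.3 0 0 -0.15 0 0 0;0.3 0 0 -0.15 0 0 0"}}

```text
time: 7.62
eef_pos: [0.5026, 0.0058, 0.1383]
ee_rot: [0.007, -0.209, 0.978, -0.0]
wrist_force: [0.4, 0.9, -2.7]
finger_gap: 0.0454
```

```bash
python3 -c "
from plan import *
st();go([.470,-.20,.15],TD); go(cellc-.10*T1[:,2],T1)"
```

```text
7.6167 tcp [0.5026 0.0058 0.1383] q [-0.2359  0.2603  0.1671  2.0309 -0.0592  0.8401  1.9557] F [ 0.4026  0.8825 -2.6989] gap 0.04541697755107648
shift [ 0.1136 -0.1746 -0.0127] turn [0.0019 0.0149 0.766 ] deg 43.9
shift [ 0.1895 -0.2925 -0.003 ] turn [-0.7439 -0.2863  0.7312] deg 62.0
```

```bash
python3 -c "
from plan import *
go(cellc+[0,0,.10],T1)"
```

```text
shift [ 0.1401 -0.2416 -0.0318] turn [-0.7439 -0.2863  0.7312] deg 62.0
```

Emit:
{"op": "step_arm", "data": {"series": "0.3 0.14 -0.242 -0.032 -0.744 -0.286 0.731;0.3 0.14 -0.242 -0.032 -0.744 -0.286 0.731;0.3 0.14 -0.242 -0.032 -0.744 -0.286 0.731;0.3 0.14 -0.242 -0.032 -0.744 -0.286 0.731;0.3 0.14 -0.242 -0.032 -0.744 -0.286 0.731;0.3 0.14 -0.242 -0.032 -0.744 -0.286 0.731;0.3 0.14 -0.242 -0.032 -0.744 -0.286 0.731;0.3 0.14 -0.242 -0.032 -0.744 -0.286 0.731;0.3 0.14 -0.242 -0.032 -0.744 -0.286 0.731;0.3 0.14 -0.242 -0.032 -0.744 -0.286 0.731"}}

```text
time: 8.45
eef_pos: [0.4695, -0.275, 0.1651]
ee_rot: [0.063, 0.164, 0.909, 0.377]
wrist_force: [-0.8, -0.4, -2.5]
finger_gap: 0.0454
```

```bash
python3 -c "
from plan import *
st();go(cellc+[0,0,.10],T1)
p=ctrl.snapshot('side');cv2.imwrite('pics/s4.png',cv2.resize(p['frame'][200:400,130:350,::-1],None,fx=3,fy=3,interpolation=cv2.INTER_CUBIC))
print(p['depth'][260:330:10,200:280:10].round(3))"
```

```text
8.45 tcp [ 0.4695 -0.275   0.1651] q [ 0.6137  0.5529  0.3064  1.7875 -0.8061  1.4234  2.5071] F [-0.7841 -0.4139 -2.5124] gap 0.0453941477285152
shift [-0.0021  0.0055  0.0001] turn [-0.0001 -0.0004 -0.0114] deg 0.7
[[0.95  0.6   0.629 0.95  0.953 0.954 0.956 0.953]
 [0.552 0.589 0.622 0.678 0.668 0.933 0.931 0.936]
 [0.522 0.55  0.666 0.661 0.658 0.911 0.913 0.912]
 [0.515 0.538 0.665 0.662 0.658 0.892 0.892 0.891]
 [0.516 0.535 0.825 0.87  0.662 0.786 0.871 0.871]
 [0.515 0.802 0.844 0.842 0.843 0.787 0.853 0.854]
 [0.601 0.797 0.824 0.824 0.827 0.809 0.839 0.836]]
```

View pics/s4.png

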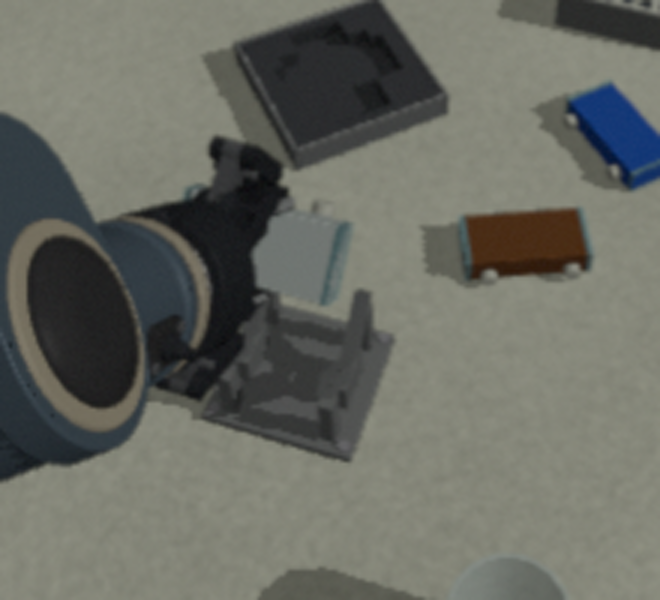

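The cell is held leaning above the rest ((300,255) in the crop), stoppers up and away from the camera, bottom edge toward the rest. Next I'll measure it in the tool frame by depth.

```bash
cat > meas.py <<'E'
from plan import *
def incell(axes,origin,n,lo=85,box=(.075,.05,.05)):
    """bright points near origin, in given axes (mm)"""
    p=ctrl.snapshot(n);C=cloud(p);L=((C-origin)@axes)*1000
    f=p["frame"].astype(int)
    m=(np.abs(L)<np.array(box)*1000).all(-1)&(f.min(-1)>lo)&(p["depth"]>0)&(f.max(-1)-f.min(-1)<25)
    k,l,stt,_=cv2.connectedComponentsWithStats(m.astype(np.uint8))
    return L[l==1+np.argmax(stt[1:,4])] if k>1 else L[m]
if __name__=="__main__":
    s=st();A=rot(s["ee_rot"]).as_matrix();ax=np.c_[-A[:,0],A[:,1],-A[:,2]]
    for n in("side","top"):
        L=incell(ax,s["eef_pos"],n);print(n,len(L));
        if len(L)<10: continue
        print(np.percentile(L,[0,2,10,50,90,98,100],axis=0).round(1))
        c,b=np.histogram(L[:,2],bins=np.arange(-40,50,3));print(dict(zip(b[:-1].tolist(),c.tolist())))
        F=L[np.abs(L[:,2]-np.median(L[:,2]))<3];print("face x",F[:,0].min(),F[:,0].max(),"y",F[:,1].min(),F[:,1].max(),np.linalg.lstsq(np.c_[F[:,:2],np.ones(len(F))],F[:,2],rcond=None)[0])
E
python3 meas.py
```

```text
8.5 tcp [ 0.4712 -0.2732  0.1665] q [ 0.6108  0.5507  0.3043  1.7865 -0.8055  1.4232  2.5076] F [ 0.493  -0.0761 -1.8029] gap 0.04508399528775085
side 779
[[ -1.1 -27.5  23.5]
 [  2.8 -20.8  28. ]
 [  7.9 -16.7  37.7]
 [ 26.8   3.9  46.7]
 [ 47.4  24.1  48.5]
 [ 48.5  32.2  49.2]
 [ 49.1  35.4  49.8]]
{-40: 0, -37: 0, -34: 0, -31: 0, -28: 0, -25: 0, -22: 0, -19: 0, -16: 0, -13: 0, -10: 0, -7: 0, -4: 0, -1: 0, 2: 0, 5: 0, 8: 0, 11: 0, 14: 0, 17: 0, 20: 0, 23: 5, 26: 12, 29: 21, 32: 18, 35: 25, 38: 28, 41: 32, 44: 312}
face x -1.1087252848866407 48.83521614169682 y -22.114168617328964 33.07303899745013 [-0.003  -0.0063 47.0737]
top 233
[[-50.4 -21.   25.6]
 [-46.1 -18.9  28. ]
 [-42.8 -10.1  32.4]
 [-28.9  22.9  46.5]
 [-15.   27.8  48.3]
 [-12.2  35.5  49.3]
 [-10.6  37.6  49.6]]
{-40: 0, -37: 0, -34: 0, -31: 0, -28: 0, -25: 0, -22: 0, -19: 0, -16: 0, -13: 0, -10: 0, -7: 0, -4: 0, -1: 0, 2: 0, 5: 0, 8: 0, 11: 0, 14: 0, 17: 0, 20: 0, 23: 2, 26: 8, 29: 10, 32: 18, 35: 19, 38: 20, 41: 18, 44: 44}
face x -46.41975289290483 -11.890224118559969 y -20.957330702284406 28.833603936052775 [ 0.0108 -0.0245 47.708 ]
```

```bash
cat >> plan.py <<'E'
OFF=np.array([.0005,.001,-.036])        # cell centre in reported tool frame, hold 1
E
python3 -c "
from plan import *
st();go(cellc+[0,0,.003]-T1@OFF,T1);go(cellc+[0,0,.03]-T1@OFF,T1)"
```

```text
8.6 tcp [ 0.4735 -0.2711  0.1688] q [ 0.6072  0.5477  0.3021  1.7849 -0.8061  1.4237  2.5077] F [ 0.6487  0.0964 -2.623 ] gap 0.045252921202613657
shift [-0.0003 -0.0701  0.1037] turn [-0.0003 -0.0024  0.0021] deg 0.2
shift [-0.0003 -0.051   0.0846] turn [-0.0003 -0.0024  0.0021] deg 0.2
```

Emit:
{"op": "step_arm", "data": {"series": "0.3 0 -0.051 0.085 0 0 0;0.3 0 -0.051 0.085 0 0 0;0.3 0 -0.051 0.085 0 0 0;0.3 0 -0.051 0.085 0 0 0;0.3 0 -0.051 0.085 0 0 0"}}

```text
time: 9.02
eef_pos: [0.4826, -0.2469, 0.0732]
ee_rot: [0.065, 0.156, 0.911, 0.377]
wrist_force: [-0.3, -0.3, -1.8]
finger_gap: 0.0452
```

```bash
python3 -c "
from plan import *
st();go(cellc+[0,0,.003]-T1@OFF,T1)"
```

```text
9.0167 tcp [ 0.4826 -0.2469  0.0732] q [ 0.6154  0.6617  0.2377  1.8561 -0.8677  1.2663  2.6152] F [-0.3343 -0.2912 -1.8205] gap 0.045165444768
shift [ 0.0002 -0.0209  0.0178] turn [ 0.0002 -0.0046  0.0053] deg 0.4
```

Emit:
{"op": "step_arm", "data": {"series": "0.3 0 -0.007 0.006 0 0 0;0.3 0 -0.014 0.012 0 0 0;0.3 0 -0.014 0.012 0 0 0"}}

```text
time: 9.27
eef_pos: [0.4821, -0.2487, 0.0543]
ee_rot: [0.065, 0.155, 0.911, 0.377]
wrist_force: [-0.5, -0.6, -2.2]
finger_gap: 0.0452
```

```bash
python3 -c "
from plan import *
st();go(cellc+[0,0,.001]-T1@OFF,T1)"
```

```text
9.2667 tcp [ 0.4821 -0.2487  0.0543] q [ 0.6445  0.6879  0.2008  1.8569 -0.8638  1.2328  2.6283] F [-0.4781 -0.5544 -2.1632] gap 0.04518920925228867
shift [ 0.0002 -0.0076  0.0072] turn [-0.0007 -0.0044  0.0057] deg 0.4
```

Emit:
{"op": "step_arm", "data": {"series": "0.3 0 -0.004 0.004 0 0 0;0.3 0 -0.007 0.007 0 0 0;0.3 0 -0.007 0.007 0 0 0;0.3 0 -0.007 0.007 0 0 0"}}

```text
time: 9.6
eef_pos: [0.4819, -0.2488, 0.0443]
ee_rot: [0.065, 0.156, 0.911, 0.377]
wrist_force: [-0.3, 0.8, -2.6]
finger_gap: 0.0452
```

```bash
python3 -c "
from plan import *
st();go(cellc-T1@OFF,T1)"; python3 meas.py
```

```text
9.6 tcp [ 0.4819 -0.2488  0.0443] q [ 0.6619  0.7017  0.1772  1.8575 -0.8605  1.2131  2.6329] F [-0.2582  0.8301 -2.6065] gap 0.04522936454496671
shift [ 0.0002 -0.0012  0.0009] turn [-0.0005 -0.0043  0.0054] deg 0.4
9.6 tcp [ 0.4819 -0.2488  0.0443] q [ 0.6619  0.7017  0.1772  1.8575 -0.8605  1.2131  2.6329] F [-0.2582  0.8301 -2.6065] gap 0.04522936454496671
side 806
[[  2.2 -49.8 -49.9]
 [  6.7 -47.8 -48.4]
 [ 11.6 -38.2 -40.1]
 [ 35.6  -8.5  44.9]
 [ 67.   23.8  48.2]
 [ 73.   31.3  49.3]
 [ 74.9  34.4  50. ]]
{-40: 18, -37: 24, -34: 20, -31: 21, -28: 23, -25: 21, -22: 20, -19: 23, -16: 17, -13: 8, -10: 4, -7: 1, -4: 1, -1: 1, 2: 0, 5: 0, 8: 0, 11: 2, 14: 3, 17: 0, 20: 0, 23: 3, 26: 5, 29: 11, 32: 12, 35: 11, 38: 24, 41: 24, 44: 200}
face x 2.2048618292494457 48.51645990801668 y -22.66984548617473 33.8949163291002 [-0.0069 -0.0191 46.5588]
top 480
[[-74.9 -49.9 -50. ]
 [-71.2 -47.6 -49.5]
 [-46.2 -35.4 -48.2]
 [ 29.5 -15.5 -30. ]
 [ 66.6  24.3  47.6]
 [ 72.9  32.8  49. ]
 [ 74.4  35.9  49.8]]
{-40: 11, -37: 18, -34: 11, -31: 16, -28: 10, -25: 11, -22: 7, -19: 12, -16: 9, -13: 6, -10: 2, -7: 0, -4: 0, -1: 0, 2: 0, 5: 0, 8: 0, 11: 0, 14: 0, 17: 0, 20: 0, 23: 0, 26: 4, 29: 8, 32: 12, 35: 12, 38: 14, 41: 20, 44: 31}
face x 43.75767348533904 73.38209767143692 y -40.50960343633592 -15.22061712873713 [ -0.0298  -0.072  -29.9939]
```

Emit:
{"op": "step_arm", "data": {"series": "0.3 0 -0.002 0.002 0 0 0;0.3 0 -0.003 0.003 0 0 0;0.3 0 -0.003 0.003 0 0 0"}}

```text
time: 9.95
eef_pos: [0.4824, -0.2483, 0.0437]
ee_rot: [0.066, 0.155, 0.91, 0.379]
wrist_force: [-4.3, 0.4, 14.3]
finger_gap: 0.0453
```

```bash
python3 -c "
from plan import *
st();go(cellc-T1@OFF,T1)
p=ctrl.snapshot('side');cv2.imwrite('pics/s5.png',cv2.resize(p['frame'][240:370,160:300,::-1],None,fx=5,fy=5,interpolation=cv2.INTER_CUBIC))"
```

```text
9.95 tcp [ 0.4824 -0.2483  0.0437] q [ 0.6699  0.7044  0.1676  1.8565 -0.8603  1.2125  2.6334] F [-4.3254  0.4165 14.3464] gap 0.045310880108547585
shift [ 0.0004 -0.0012  0.0001] turn [ 0.0051 -0.0036  0.0059] deg 0.5
```

View pics/s5.png

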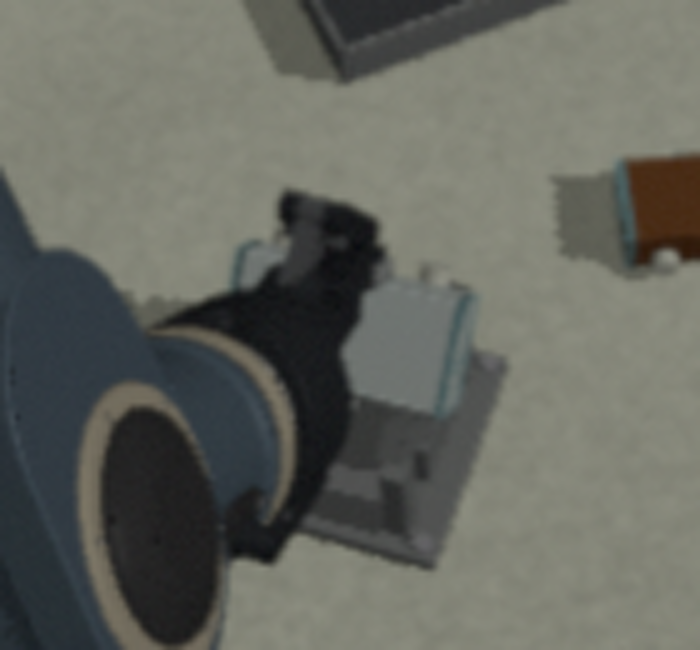

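The cell sits in the V (14 N upward, at the predicted height), leaning with stoppers up. I'll release and back off.

Emit:
{"op": "step_arm", "data": {"series": "0.72 0 0 0 0 0 0;0.72 0 0 0 0 0 0;0.72 0 0 0 0 0 0;0.72 0 0 0 0 0 0;0.72 0 0 -0.03 0 0 0;0.72 0 0 -0.07 0 0 0;0.72 0 0 -0.11 0 0 0;0.72 0 0 -0.15 0 0 0;0.72 0 0 -0.15 0 0 0"}}

```text
time: 10.75
eef_pos: [0.4456, -0.3575, 0.1534]
ee_rot: [0.07, 0.158, 0.911, 0.374]
wrist_force: [0.5, -2.0, 0.1]
finger_gap: 0.0613
```

```bash
cat > meas2.py <<'E'
from meas import *
st()
ax=np.c_[u,(v+Z)/s2,(-v+Z)/s2]
for n in("side","top"):
    L=incell(ax,cellc,n,lo=100,box=(.062,.045,.016));print(n,len(L))
    if len(L)<20: continue
    F=L[np.abs(L[:,2]-11)<6]
    print("face z med",np.median(F[:,2]),"x",F[:,0].min(),F[:,0].max(),"y",F[:,1].min(),F[:,1].max(),np.linalg.lstsq(np.c_[F[:,:2],np.ones(len(F))],F[:,2],rcond=None)[0])
    c,a=cv2.minAreaRect(F[:,:2].astype(np.float32))[0::2];print("rect",c,cv2.minAreaRect(F[:,:2].astype(np.float32))[1],a)
    E=L[L[:,1]>18];print("stopper edge",len(E),np.percentile(E,[1,50,99],axis=0).round(1).tolist())
E
python3 meas2.py
python3 -c "
from plan import *
go(cellc-(T2)@OFF-.11*T2[:,2]+[0,0,.03],T2)
p=ctrl.snapshot('side');cv2.imwrite('pics/s6.png',cv2.resize(p['frame'][230:370,160:300,::-1],None,fx=4,fy=4,interpolation=cv2.INTER_CUBIC))"
```

```text
10.75 tcp [ 0.4456 -0.3575  0.1534] q [ 0.7749  0.6306  0.247   1.6617 -0.7371  1.4779  2.552 ] F [ 0.4842 -1.965   0.0965] gap 0.061304210170587944
side 968
face z med 11.017721185115825 x -43.61548550365079 42.221426838097216 y -21.589372544547786 33.31409992812972 [-0.0042 -0.018  10.9817]
rect (-0.7170448303222656, 5.855594635009766) (54.642127990722656, 85.8747787475586) 89.73686218261719
stopper edge 235 [[-42.6, 18.1, -8.5], [-0.8, 23.3, 9.1], [40.4, 33.6, 13.9]]
top 204
face z med 8.680436909938281 x -45.54999874199037 41.53691282816928 y 16.756940681273733 33.98276475836225 [-0.0052 -0.0802 10.7196]
rect (-2.0257835388183594, 25.173847198486328) (87.01835632324219, 16.748062133789062) 0.7527291178703308
stopper edge 202 [[-44.6, 19.2, -8.9], [-0.4, 23.3, 3.9], [41.6, 34.3, 13.1]]
shift [0.0006 0.0964 0.0938] turn [1.5735 0.004  0.0049] deg 90.2
```

Emit:
{"op": "step_arm", "data": {"series": "0.5 0 0 -0.04 0.12 0 0;0.5 0 0.03 -0.04 0.25 0 0;0.5 0 0.05 -0.03 0.37 0 0;0.5 0 0.06 -0.01 0.5 0 0;0.5 0 0.07 0.02 0.62 0 0;0.5 0 0.08 0.04 0.75 0 0;0.5 0 0.09 0.06 0.87 0 0;0.5 0 0.096 0.094 1 0 0;0.5 0 0.096 0.094 1.12 0 0;0.5 0 0.096 0.094 1.25 0 0"}}

```text
time: 11.73
eef_pos: [0.4915, -0.2169, 0.1494]
ee_rot: [-0.036, 0.161, 0.963, -0.213]
wrist_force: [-0.6, -0.6, -1.3]
finger_gap: 0.0426
```

```bash
python3 -c "
from plan import *
OFF2=np.array([0,0,-.0245])
st();go(cellc-.0008*u-T2@OFF2-.08*T2[:,2],T2)"
```

```text
11.7333 tcp [ 0.4915 -0.2169  0.1494] q [-0.2759  0.3757  0.4516  1.9614  0.3304  0.9461  1.1857] F [-0.5671 -0.5611 -1.3079] gap 0.04264098436652096
shift [-0.0001  0.0002  0.0453] turn [0.3509 0.0077 0.0126] deg 20.1
```

Emit:
{"op": "step_arm", "data": {"series": "0.5 0 0 0 0.12 0.008 0.013;0.5 0 0 0 0.24 0.008 0.013;0.5 0 0 0 0.351 0.008 0.013;0.5 0 0 0.02 0.351 0.008 0.013;0.5 0 0 0.02 0.351 0.008 0.013"}}

```text
time: 12.15
eef_pos: [0.4864, -0.2217, 0.127]
ee_rot: [-0.07, 0.155, 0.91, -0.378]
wrist_force: [-0.6, -1.1, -0.6]
finger_gap: 0.043
```

```bash
python3 -c "
from plan import *
OFF2=np.array([0,0,-.0245])
st();go(cellc-.0008*u-T2@OFF2,T2)
p=ctrl.snapshot('side');cv2.imwrite('pics/s7.png',cv2.resize(p['frame'][220:360,160:300,::-1],None,fx=4,fy=4,interpolation=cv2.INTER_CUBIC))"
```

```text
12.15 tcp [ 0.4864 -0.2217  0.127 ] q [-0.4648  0.5614  0.5268  1.9729  0.5564  1.0279  0.886 ] F [-0.647  -1.0735 -0.5965] gap 0.0429731596672909
shift [-0.0039  0.0047  0.1021] turn [-0.0039 -0.0034  0.0105] deg 0.7
```

View pics/s7.png

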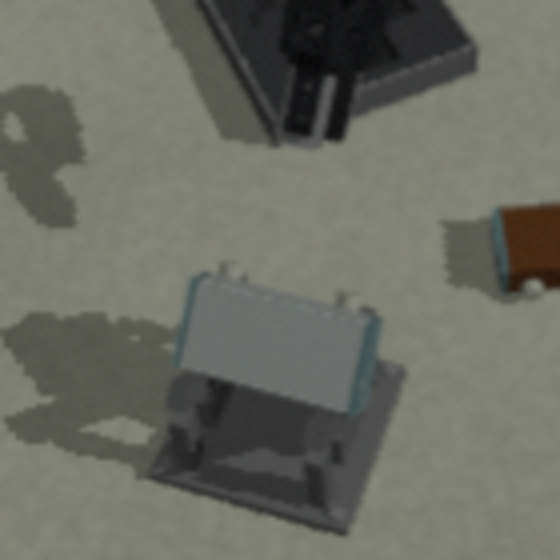

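The cell rests steadily in the V ((280,340), stoppers at (232,270) and (352,300)); the fingers are above its stopper edge at (320,110). Advancing along the tool axis.

Emit:
{"op": "step_arm", "data": {"series": "0.5 -0.004 0.005 0.03 -0.004 -0.003 0.01;0.5 -0.004 0.005 0.05 -0.004 -0.003 0.01;0.5 -0.004 0.005 0.06 -0.004 -0.003 0.01;0.5 -0.004 0.005 0.06 -0.004 -0.003 0.01"}}

```text
time: 12.53
eef_pos: [0.4743, -0.2633, 0.083]
ee_rot: [-0.067, 0.162, 0.909, -0.377]
wrist_force: [-0.3, -0.7, 0.3]
finger_gap: 0.0424
```

```bash
python3 -c "
from plan import *
OFF2=np.array([0,0,-.0245])
s=st();go(cellc-.0008*u-T2@OFF2,T2)
p=ctrl.snapshot('side');C=cloud(p);A=rot(s['ee_rot']).as_matrix();L=(C-s['eef_pos'])@A*1000
m=(np.abs(L[...,0])<20)&(np.abs(L[...,1])<45)&(L[...,2]>-65)&(L[...,2]<10)&(p['frame'].max(-1)<45)
P=L[m];print(len(P))
for z in range(-65,10,5):
    k=P[(P[:,2]>=z)&(P[:,2]<z+5)]
    if len(k):print(z,len(k),k.min(0).round(),k.max(0).round())
"
```

```text
12.5333 tcp [ 0.4743 -0.2633  0.083 ] q [-0.3987  0.6293  0.54    2.0149  0.5855  0.8932  0.8588] F [-0.2781 -0.6987  0.2726] gap 0.042448077569157056
shift [-0.0011  0.0039  0.0405] turn [-0.0009 -0.0056 -0.0053] deg 0.4
190
-65 30 [ -8. -37. -65.] [  7.  26. -60.]
-60 28 [ -9. -36. -60.] [  6.  24. -55.]
-55 26 [ -8. -37. -55.] [  6.  25. -50.]
-50 29 [ -9. -38. -50.] [  7.  23. -45.]
-45 28 [ -9. -36. -45.] [  9.  23. -40.]
-40 28 [ -9. -36. -40.] [  6.  24. -35.]
-35 16 [ -8. -34. -35.] [  5.  24. -30.]
-30 5 [ -6.  21. -30.] [  0.  23. -28.]
```

Emit:
{"op": "step_arm", "data": {"series": "0.5 -0.001 0.004 0.01 0 -0.005 -0.005;0.5 -0.001 0.004 0.025 0 -0.005 -0.005;0.5 -0.001 0.004 0.036 0 -0.005 -0.005;0.5 -0.001 0.004 0.041 0 -0.005 -0.005;0.5 -0.001 0.004 0.041 0 -0.005 -0.005"}}

```text
time: 13.0
eef_pos: [0.4674, -0.2878, 0.0519]
ee_rot: [-0.065, 0.159, 0.91, -0.377]
wrist_force: [0.6, 0.1, 0.1]
finger_gap: 0.043
```

```bash
python3 -c "
from plan import *
OFF2=np.array([0,0,-.0245])
s=st();go(cellc-.0008*u-T2@OFF2,T2)"
```

```text
13.0 tcp [ 0.4674 -0.2878  0.0519] q [-0.3602  0.6836  0.5474  2.0387  0.6135  0.7985  0.8392] F [0.6016 0.0596 0.0961] gap 0.04303307357678084
shift [ 0.0009 -0.0003  0.0006] turn [-0.      0.0009 -0.001 ] deg 0.1
```

Excellent alignment, so close on the frosted sides.

Emit:
{"op": "step_arm", "data": {"series": "0.1 0 0 0 0 0 0;0.1 0 0 0 0 0 0;0.1 0 0 0 0 0 0;0.1 0 0 0 0 0 0;0.1 0 0 0 0 0 0;0.1 0 0 0 0 0 0", "newtons": 60}}

```text
time: 13.5
eef_pos: [0.468, -0.2879, 0.0531]
ee_rot: [-0.065, 0.159, 0.91, -0.378]
wrist_force: [-0.2, 0.5, 5.6]
finger_gap: 0.0211
```

Emit:
{"op": "step_arm", "data": {"series": "0.1 0 -0.007 -0.007 0 0 0;0.1 0 -0.021 -0.021 0 0 0;0.1 0 -0.045 -0.045 0 0 0;0.1 0 -0.07 -0.07 0 0 0;0.1 0 -0.1 -0.1 0 0 0;0.1 0 -0.1 -0.1 0 0 0"}}

```text
time: 14.0
eef_pos: [0.471, -0.289, 0.2013]
ee_rot: [-0.059, 0.161, 0.91, -0.377]
wrist_force: [0.7, -1.2, -2.1]
finger_gap: 0.0208
```

```bash
cat > pm.py <<'E'
from plan import *
o=np.array([.520,.2662,0])
for n in("top","side"):
    p=ctrl.snapshot(n);L=(cloud(p)-o)@ph*1000
    def ext(name,xr,yr,zr):
        m=(L[...,0]>xr[0])&(L[...,0]<xr[1])&(L[...,1]>yr[0])&(L[...,1]<yr[1])&(L[...,2]>zr[0])&(L[...,2]<zr[1])
        P=L[m]
        if len(P)>3: print(n,name,len(P),"x",np.percentile(P[:,0],[0,3,97,100]).round(1),"y",np.percentile(P[:,1],[0,3,97,100]).round(1),"z",np.median(P[:,2]).round(1))
        return P
    for nm,xr,zr in(("lamp",(-180,-60),(90,98)),("det",(60,180),(81,88))):
        P=ext(nm,xr,(-80,80),zr)
        print("  rect",cv2.minAreaRect(P[:,:2].astype(np.float32)))
    ext("stop-",(-66,-44),(-40,40),(67,76));ext("stop+",(44,66),(-40,40),(67,76))
    for s in(-1,1):
        xr=(25,50) if s>0 else(-50,-25)
        ext(f"post{s}",xr,(2,45),(50,72));ext(f"pad{s}",xr,(-45,-4),(42,72))
    ext("floor",(-25,25),(-30,30),(25,36));ext("mid -y",(-25,25),(-60,-8),(36,90))
    m=(np.abs(L[...,0])<180)&(np.abs(L[...,1])<80)&(L[...,2]>4)&(L[...,2]<25)
    P=L[m];print(" base",np.percentile(P[:,:2],[.5,2,98,99.5],axis=0).round(1).tolist(),np.median(P[:,2]))
    img=np.zeros((300,420),np.uint8)
    # height map for view
    g=np.full((120,170),0.,np.float32)
    ii=((L[...,1]+60)).round().astype(int);jj=((L[...,0]+85)).round().astype(int)
    ok=(ii>=0)&(ii<120)&(jj>=0)&(jj<170)&(p["depth"]>0)
    np.maximum.at(g,(ii[ok],jj[ok]),L[...,2][ok]);np.save(f"g_{n}.npy",g)
E
python3 pm.py; python3 -c "
from plan import *
st();go([.5,-.1,.26],TD)"
```

```text
top lamp 692 x [-140.1 -137.2  -71.9  -69. ] y [-41.4 -38.8  38.2  41.5] z 93.5
  rect ((-104.64800262451172, 0.080413818359375), (82.85819244384766, 71.12947082519531), 89.843017578125)
top det 543 x [ 68.2  69.9 123.4 125.6] y [-41.5 -38.5  39.5  42.6] z 84.1
  rect ((96.91889190673828, 0.5948448181152344), (57.388118743896484, 84.07183837890625), 0.05273684486746788)
top stop- 40 x [-65.9 -65.1 -52.7 -46.9] y [-18.7 -18.1  19.   20.3] z 70.1
top stop+ 37 x [47.1 48.2 65.5 65.9] y [-18.7 -15.1  20.1  21. ] z 70.0
top post-1 35 x [-49.4 -49.2 -28.2 -27.9] y [11.2 11.5 19.5 19.6] z 61.5
top pad-1 56 x [-48.9 -46.8 -28.4 -27.3] y [-44.8 -41.6 -10.4  -8.5] z 47.2
top post1 33 x [27.  27.7 47.9 48.4] y [11.6 11.7 19.6 20.3] z 62.4
top pad1 58 x [27.6 28.6 46.5 48.4] y [-44.6 -42.9 -11.6  -9.6] z 47.5
top floor 260 x [-25.  -23.8  23.5  24.8] y [-24.2 -23.1  23.1  25.4] z 30.7
top mid -y 21 x [-21.6 -20.3  23.1  23.7] y [-20.8 -20.8 -16.9 -16.8] z 38.6
 base [[-176.9, -76.0], [-157.8, -69.7], [151.8, 66.2], [169.6, 76.6]] 14.243451359274628
side lamp 375 x [-139.3 -136.1  -69.7  -67.7] y [-43.2 -40.   39.1  44.2] z 93.8
  rect ((-103.57637786865234, 0.5542449951171875), (71.51052856445312, 87.51095581054688), 0.28115254640579224)
side det 321 x [ 69.6  71.5 125.  126.6] y [-43.  -39.8  40.2  45.2] z 85.1
  rect ((97.75531005859375, 1.0759315490722656), (87.36205291748047, 57.30379867553711), 88.69856262207031)
side stop+ 7 x [58.4 58.9 64.4 64.5] y [-8.3 -7.8  4.5  5.4] z 70.6
 base [[-177.5, -74.6], [-164.2, -56.8], [139.3, 48.9], [167.5, 55.1]] 14.987655656138909
14.1 tcp [ 0.4686 -0.2871  0.1958] q [-0.4056  0.435   0.5874  1.9683  0.6189  1.06    0.9996] F [-0.1885  0.4572 -3.4068] gap 0.020857148465320906
shift [ 0.0334  0.087  -0.1773] turn [-0.7824  0.0062 -0.002 ] deg 44.8
```

Emit:
{"op": "step_arm", "data": {"series": "0.1 0.033 0.087 -0.177 -0.782 0 0;0.1 0.033 0.087 -0.177 -0.782 0 0;0.1 0.033 0.087 -0.177 -0.782 0 0;0.1 0.033 0.087 -0.177 -0.782 0 0;0.1 0.033 0.087 -0.177 -0.782 0 0;0.1 0.033 0.087 -0.177 -0.782 0 0;0.1 0.033 0.087 -0.177 -0.782 0 0;0.1 0.033 0.087 -0.177 -0.782 0 0"}}

```text
time: 14.77
eef_pos: [0.4981, -0.103, 0.2588]
ee_rot: [0.002, 0.174, 0.985, -0.001]
wrist_force: [-0.0, 0.1, -2.0]
finger_gap: 0.0209
```

```bash
python3 -c "
from plan import *
st();go(np.array([.52,.2665,.19])-ph[:,1]*.0015,TP)"
```

```text
14.7667 tcp [ 0.4981 -0.103   0.2588] q [-0.2789  0.1479  0.4525  1.8787 -0.0694  1.1269  1.4194] F [-0.029   0.1269 -1.9664] gap 0.02085311569112652
shift [0.1064 0.3531 0.0679] turn [-0.0013  0.0039 -0.0947] deg 5.4
```

Emit:
{"op": "step_arm", "data": {"series": "0.1 0.106 0.353 0.068 0 0.004 -0.095;0.1 0.106 0.353 0.068 0 0.004 -0.095;0.1 0.106 0.353 0.068 0 0.004 -0.095;0.1 0.106 0.353 0.068 0 0.004 -0.095;0.1 0.106 0.353 0.068 0 0.004 -0.095;0.1 0.106 0.353 0.068 0 0.004 -0.095;0.1 0.106 0.353 0.068 0 0.004 -0.095;0.1 0.106 0.353 0.068 0 0.004 -0.095;0.1 0.106 0.353 0.068 0 0.004 -0.095;0.1 0.106 0.353 0.068 0 0.004 -0.095"}}

```text
time: 15.6
eef_pos: [0.5155, 0.2761, 0.1856]
ee_rot: [-0.003, 0.12, 0.993, -0.0]
wrist_force: [-0.5, 2.0, -2.5]
finger_gap: 0.0211
```

```bash
cat > meas3.py <<'E'
from meas import *
s=st();go(np.array([.52,.2665,.0285])-ph[:,1]*.0015,TP)
A=rot(s["ee_rot"]).as_matrix();ax=np.c_[-A[:,0],-A[:,2],-A[:,1]]   # cell x,y,z
for n in("side","top"):
    L=incell(ax,s["eef_pos"],n,lo=70,box=(.065,.075,.025));print(n,len(L))
    if len(L)<20: continue
    print(np.percentile(L,[0,2,50,98,100],axis=0).round(1).tolist())
    F=L[np.abs(L[:,2]-(np.median(L[:,2])))<5]
    print("face x",F[:,0].min(),F[:,0].max(),"y",F[:,1].min(),F[:,1].max(),np.linalg.lstsq(np.c_[F[:,:2],np.ones(len(F))],F[:,2],rcond=None)[0])
    print("rect",cv2.minAreaRect(F[:,:2].astype(np.float32)))
p=ctrl.snapshot("side");r,c=proj(p,s["eef_pos"]).astype(int);print(r,c)
cv2.imwrite("pics/m3.png",cv2.resize(p["frame"][max(r-75,0):r+65,c-75:c+75,::-1],None,fx=4,fy=4,interpolation=cv2.INTER_CUBIC))
E
python3 meas3.py
```

```text
15.6 tcp [0.5155 0.2761 0.1856] q [-0.722   0.3461  0.206   1.7863 -0.0856  1.0235  0.8472] F [-0.543   1.9948 -2.5185] gap 0.021051609698186705
shift [-0.0077 -0.0095  0.1571] turn [-0.0015 -0.0067  0.015 ] deg 0.9
side 142
[[8.7, 2.3, -13.4], [10.9, 4.9, -12.6], [34.1, 46.0, 5.1], [49.9, 58.2, 13.2], [50.2, 63.0, 15.6]]
face x 11.231733071535048 49.75551641569188 y 2.2632096460122946 59.162671008311484 [-0.0572 -0.1192 13.4792]
rect ((40.70048522949219, 33.07659912109375), (30.839763641357422, 58.261322021484375), 41.002342224121094)
top 123
[[16.9, 21.3, -6.2], [17.9, 35.9, -5.9], [35.8, 47.0, 6.9], [50.9, 58.2, 16.0], [51.1, 59.8, 16.4]]
face x 16.86181124887082 50.761268928352905 y 42.89692292072598 59.38114353778019 [-0.0426 -0.0569 11.4951]
rect ((34.06665802001953, 51.35927963256836), (15.602514266967773, 33.880130767822266), 87.04479217529297)
115 246
```

View pics/m3.png

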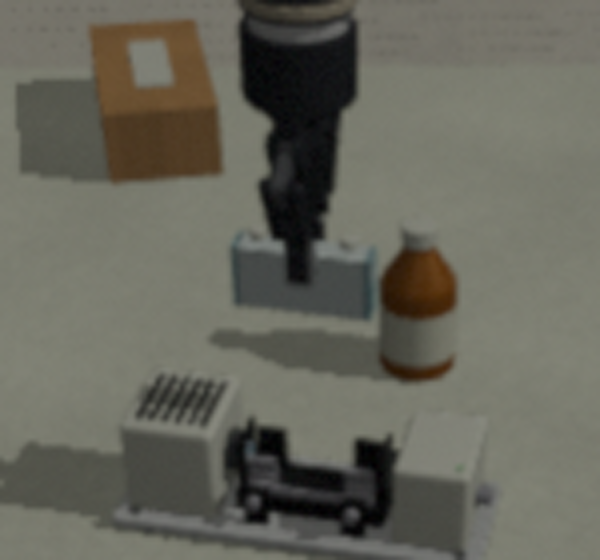

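The cell hangs upright over the holder ((303,275) in the crop), stoppers up at (255,237) and (347,246), with the finger mid-face. The side segmentation was partial because the face is in shade, so I'll redo it by depth alone after centring.

Emit:
{"op": "step_arm", "data": {"series": "0.1 -0.008 -0.009 0.03 0 -0.007 0.015;0.1 -0.008 -0.009 0.03 0 -0.007 0.015;0.1 -0.008 -0.009 0.03 0 -0.007 0.015;0.1 -0.008 -0.009 0.03 0 -0.007 0.015;0.1 -0.008 -0.009 0.03 0 -0.007 0.015"}}

```text
time: 16.17
eef_pos: [0.5246, 0.2546, 0.159]
ee_rot: [0.003, 0.134, 0.991, -0.002]
wrist_force: [-0.1, -0.2, -1.5]
finger_gap: 0.0211
```

```bash
cat > meas4.py <<'E'
from plan import *
seat=np.array([.5200,.2665,.053])
s=st();go(np.array([.52,.2665,.0285])-ph[:,1]*.0015,TP)
A=rot(s["ee_rot"]).as_matrix();print("tilt",np.degrees(A.T@[0,0,-1]))
for n in("side","top"):
    p=ctrl.snapshot(n);W=cloud(p);L=(W-np.r_[s["eef_pos"][:2],s["eef_pos"][2]+.0255])@np.c_[ph[:,0],-ph[:,1],Z]*1000  # x along light, 2nd toward camera, up
    g=p["frame"].astype(int)
    m=(np.abs(L[...,0])<60)&(np.abs(L[...,1])<20)&(L[...,2]>-30)&(L[...,2]<40)&(g.max(-1)>45)
    F=L[m&(np.abs(L[...,1]-11)<4)&(np.abs(L[...,2])<26)] if n=="side" else L[m&(np.abs(L[...,2]-23)<4)]
    print(n,m.sum(),len(F))
    if len(F)<20: continue
    print("x",np.percentile(F[:,0],[0,1,99,100]).round(1),"d",np.percentile(F[:,1],[0,2,50,98,100]).round(1),"up",np.percentile(F[:,2],[0,1,50,99,100]).round(1))
    if n=="side":
        print("plane",np.linalg.lstsq(np.c_[F[:,[0,2]],np.ones(len(F))],F[:,1],rcond=None)[0].round(4))
        G=F[np.abs(F[:,2])<10];b=np.round(F[:,0]/6).astype(int)
        e=np.array([(k*6,F[b==k,2].min(),F[b==k,2].max()) for k in range(-7,8) if (b==k).sum()>5])
        print("bottom slope",np.polyfit(e[:,0],e[:,1],1).round(4))
    else: print("rect",cv2.minAreaRect(F[:,:2].astype(np.float32)))
E
python3 meas4.py
```

```text
16.1667 tcp [0.5246 0.2546 0.159 ] q [-0.6991  0.3678  0.2201  1.8244 -0.0878  0.9579  0.8598] F [-0.0918 -0.1706 -1.5341] gap 0.021062318214135872
shift [0.0083 0.0093 0.1304] turn [-0.004   0.0056 -0.0125] deg 0.8
tilt [ 0.3241  0.2275 57.2944]
side 608 431
x [-50.5 -49.   48.9  49.2] d [ 7.   7.2  9.7 13.7 15. ] up [-25.  -24.   -2.6  23.1  25.9]
plane [0.0059 0.0122 9.8817]
bottom slope [  0.0006 -23.1583]
top 245 122
x [-50.9 -50.6  48.3  48.7] d [-10.5  -9.9   3.9  11.3  11.9] up [19.1 19.1 21.2 25.7 27. ]
rect ((-1.0919570922851562, 0.8792533874511719), (22.316537857055664, 99.65803527832031), 89.70292663574219)
```

```bash
cat >> plan.py <<'E'
seat=np.array([.5200,.2665,.053])
def tgt(z): return np.r_[(seat+ph[:,0]*.0009-ph[:,1]*.0015)[:2],z]
E
python3 -c "
from plan import *
st();go(tgt(.12),TP)"
```

```text
16.2667 tcp [0.5244 0.2548 0.1589] q [-0.6994  0.3678  0.22    1.8246 -0.0879  0.9576  0.8598] F [-0.4483  0.0994 -2.5146] gap 0.020749362410192016
shift [0.0067 0.0087 0.0389] turn [-0.0038  0.0057 -0.0121] deg 0.8
```

Emit:
{"op": "step_arm", "data": {"series": "0.1 0.007 0.009 0.039 -0.004 0.006 -0.012;0.1 0.007 0.009 0.039 -0.004 0.006 -0.012;0.1 0.007 0.009 0.039 -0.004 0.006 -0.012;0.1 0.007 0.009 0.039 -0.004 0.006 -0.012;0.1 0.007 0.009 0.039 -0.004 0.006 -0.012"}}

```text
time: 16.68
eef_pos: [0.5216, 0.2652, 0.1216]
ee_rot: [0.001, 0.128, 0.992, 0.001]
wrist_force: [0.3, -0.7, -1.7]
finger_gap: 0.0204
```

```bash
python3 -c "
from plan import *
st();go(tgt(.08),TP)"
```

```text
16.6833 tcp [0.5216 0.2652 0.1216] q [-0.7001  0.4129  0.205   1.8545 -0.106   0.8818  0.8698] F [ 0.2628 -0.7155 -1.6587] gap 0.02042110672058862
shift [ 0.001  -0.0007  0.0416] turn [ 0.0019  0.002  -0.0007] deg 0.2
```

Emit:
{"op": "step_arm", "data": {"series": "0.1 0.001 -0.001 0.02 0.002 0.002 0;0.1 0.001 -0.001 0.035 0.002 0.002 0;0.1 0.001 -0.001 0.042 0.002 0.002 0;0.1 0.001 -0.001 0.042 0.002 0.002 0;0.1 0.001 -0.001 0.042 0.002 0.002 0"}}

```text
time: 17.1
eef_pos: [0.5211, 0.2646, 0.0804]
ee_rot: [0.0, 0.128, 0.992, 0.0]
wrist_force: [0.6, 0.2, -1.8]
finger_gap: 0.0207
```

```bash
python3 meas4.py; python3 -c "
from plan import *
go(tgt(.055),TP)
s=ctrl.sense()
print('centre rel seat (model)',ph.T@(s['eef_pos']-tgt(0)))"
```

```text
17.1 tcp [0.5211 0.2646 0.0804] q [-0.6902  0.4652  0.1945  1.8863 -0.1208  0.8004  0.8824] F [ 0.5538  0.1819 -1.8287] gap 0.020690757914663665
shift [0.0016 0.     0.0519] turn [ 0.0005  0.0009 -0.0011] deg 0.1
tilt [ 0.0503 -0.0305 57.2957]
side 519 364
x [-51.  -49.   49.8  50.1] d [ 7.   7.2  9.8 13.6 14.5] up [-24.2 -23.2  -1.9  22.9  25.8]
plane [ 0.0021 -0.0015  9.864 ]
bottom slope [ -0.0117 -22.4016]
top 189 98
x [-50.5 -50.3  48.7  49. ] d [-10.6  -9.6   4.7  11.9  12.4] up [19.  19.1 21.3 25.8 26.8]
rect ((-0.764617919921875, 0.5706758499145508), (99.49003601074219, 22.98517417907715), 0.4116458296775818)
shift [ 0.001  -0.0004  0.0259] turn [ 0.0016  0.0017 -0.0009] deg 0.1
centre rel seat (model) [0.0009 0.0003 0.0809]
```

Emit:
{"op": "step_arm", "data": {"series": "0.1 0.001 -0.001 0.01 0.001 0.002 -0.001;0.1 0.001 -0.001 0.018 0.001 0.002 -0.001;0.1 0.001 -0.001 0.025 0.001 0.002 -0.001;0.1 0.001 -0.001 0.025 0.001 0.002 -0.001;0.1 0.001 -0.001 0.025 0.001 0.002 -0.001"}}

```text
time: 17.62
eef_pos: [0.5203, 0.2653, 0.0554]
ee_rot: [-0.0, 0.127, 0.992, 0.001]
wrist_force: [0.8, 2.2, -2.9]
finger_gap: 0.0209
```

```bash
python3 -c "
from plan import *
s=st();go(tgt(.04),TP);go(tgt(.0275),TP)
print('rel',ph.T@(s['eef_pos']-tgt(0)))"
```

```text
17.6167 tcp [0.5203 0.2653 0.0554] q [-0.6832  0.4988  0.1852  1.9027 -0.1314  0.7509  0.892 ] F [ 0.7937  2.1837 -2.8528] gap 0.020937963359151015
shift [-0.0003 -0.0004  0.0154] turn [ 0.0014 -0.0004  0.0008] deg 0.1
shift [-0.0003 -0.0004  0.0279] turn [ 0.0014 -0.0004  0.0008] deg 0.1
rel [-0.0003  0.0004  0.0554]
```

Emit:
{"op": "step_arm", "data": {"series": "0.1 0 0 0.005 0.001 0 0;0.1 0 0 0.01 0.001 0 0;0.1 0 0 0.015 0.001 0 0;0.1 0 0 0.015 0.001 0 0"}}

```text
time: 17.95
eef_pos: [0.5206, 0.266, 0.0397]
ee_rot: [0.0, 0.127, 0.992, 0.001]
wrist_force: [2.6, 4.9, -4.8]
finger_gap: 0.0206
```

```bash
python3 -c "
from plan import *
s=st();go(tgt(.0275),TP)
print('rel',ph.T@(s['eef_pos']-tgt(0)), ph.T@s['wrist_force'])"
```

```text
17.95 tcp [0.5206 0.266  0.0397] q [-0.68    0.5218  0.18    1.9103 -0.137   0.7201  0.8962] F [ 2.6295  4.9444 -4.7773] gap 0.020634581800726776
shift [-0.0002 -0.0012  0.0122] turn [0.0013 0.0002 0.0014] deg 0.1
rel [-0.0002  0.0012  0.0397] [ 1.2935  5.4487 -4.7773]
```

Emit:
{"op": "step_arm", "data": {"series": "0.1 0 0 0.005 0.001 0 0.001;0.1 0 0 0.01 0.001 0 0.001;0.1 0 0 0.013 0.001 0 0.001;0.1 0 0 0.014 0.001 0 0.001;0.1 0 0 0.014 0.001 0 0.001"}}

```text
time: 18.37
eef_pos: [0.5209, 0.2669, 0.0303]
ee_rot: [-0.0, 0.127, 0.992, 0.001]
wrist_force: [-9.3, 0.6, 34.0]
finger_gap: 0.0209
```

```bash
python3 -c "
from plan import *
s=st();go(tgt(.0275),TP)
print('rel',ph.T@(s['eef_pos']-tgt(0)), ph.T@s['wrist_force'])"
```

```text
18.3667 tcp [0.5209 0.2669 0.0303] q [-0.6772  0.5362  0.1762  1.9134 -0.1419  0.7027  0.8993] F [-9.2985  0.5719 33.9877] gap 0.02086880928721912
shift [-0.0001 -0.0021  0.0028] turn [ 0.0021 -0.0005  0.001 ] deg 0.1
rel [-0.0001  0.0021  0.0303] [-9.1408 -1.7984 33.9877]
```

```bash
cat > meas5.py <<'E'
from plan import *
s=st()
for n in("top","side"):
    p=ctrl.snapshot(n);L=(cloud(p)-seat)@ph*1000;g=p["frame"].astype(int)
    m=(np.abs(L[...,0])<56)&(np.abs(L[...,1])<18)&(L[...,2]>14)&(L[...,2]<45)&(g.min(-1)>60)
    P=L[m];E=P[np.abs(P[:,2]-24)<4];S=P[P[:,2]>30]
    print(n,len(P),"edge",len(E),np.median(E[:,2]) if len(E) else "","stopper",len(S),np.percentile(S[:,2],[50,90]) if len(S) else "")
    if len(E)>10:
        print("x",E[:,0].min(),E[:,0].max(),"y",np.percentile(E[:,1],[1,50,99]),"plane",np.linalg.lstsq(np.c_[E[:,:2],np.ones(len(E))],E[:,2],rcond=None)[0].round(4),cv2.minAreaRect(P[:,:2].astype(np.float32)))
    for sg in(-1,1):
        k=S[np.sign(S[:,0])==sg]
        if len(k): print("  stopper",sg,len(k),np.median(k,axis=0).round(1))
E
python3 meas5.py
```

```text
18.3667 tcp [0.5209 0.2669 0.0303] q [-0.6772  0.5362  0.1762  1.9134 -0.1419  0.7027  0.8993] F [-9.2985  0.5719 33.9877] gap 0.02086880928721912
top 117 edge 92 23.52076348624215 stopper 19 [32.864  36.0064]
x -49.800232471313656 48.96669488855323 y [-10.8799  -5.3301  10.3949] plane [-0.0056 -0.061  23.3442] ((-0.5704383850097656, -1.1700019836425781), (98.42164611816406, 22.73839569091797), 2.262162685394287)
  stopper -1 2 [-36.3  -2.4  32.5]
  stopper 1 17 [31.8 -0.  33. ]
side 175 edge 108 24.15613886705658 stopper 31 [33.9849 36.6071]
x -47.33558920367568 54.71199711987259 y [-13.4716  -3.2732  12.4741] plane [-0.0024  0.0681 24.1594] ((3.835399627685547, -1.6411457061767578), (102.3722152709961, 31.552278518676758), 1.0904392004013062)
  stopper -1 10 [-31.3  -2.5  34.8]
  stopper 1 21 [29.7 -1.7 33.8]
```

Stopper edge at +23.5 mm (expected +23), x about −0.5 mm, level, and 34 N of floor reaction: it is down. Release and retreat.

Emit:
{"op": "step_arm", "data": {"series": "0.4 0 0 0 0 0 0;0.4 0 0 0 0 0 0;0.4 0 0 0 0 0 0;0.4 0 0 0 0 0 0;0.4 0 0 -0.01 0 0 0;0.4 0 0 -0.03 0 0 0;0.4 0 0 -0.07 0 0 0;0.4 0 0 -0.11 0 0 0;0.4 0 0 -0.15 0 0 0;0.4 0 0 -0.15 0 0 0"}}

```text
time: 19.3
eef_pos: [0.5256, 0.2682, 0.1889]
ee_rot: [0.006, 0.127, 0.992, 0.006]
wrist_force: [0.3, 0.3, -0.4]
finger_gap: 0.0343
```

```bash
python3 meas5.py; python3 -c "
from plan import *
p=ctrl.snapshot('side');q=ctrl.snapshot('top')
a=cv2.resize(p['frame'][115:205,180:310,::-1],(780,540),interpolation=cv2.INTER_CUBIC);cv2.imwrite('pics/e1.png',a)
cv2.imwrite('pics/e2.png',cv2.resize(q['frame'][170:300,130:260,::-1],(560,560),interpolation=cv2.INTER_CUBIC))
f=p['frame'].astype(int);L=(cloud(p)-seat)@ph*1000
F=L[(np.abs(L[...,0])<50)&(np.abs(L[...,1]+11)<3.5)&(L[...,2]>8)&(L[...,2]<22)]
print('front',len(F),np.percentile(F[:,0],[0,1,99,100]),np.linalg.lstsq(np.c_[F[:,[0,2]],np.ones(len(F))],F[:,1],rcond=None)[0].round(4))"
```

```text
19.3 tcp [0.5256 0.2682 0.1889] q [-0.7135  0.3402  0.219   1.7877 -0.0885  1.007   0.8547] F [ 0.2877  0.3125 -0.3753] gap 0.03426142053311438
top 184 edge 149 23.912395909936038 stopper 30 [34.2839 36.8122]
x -50.21171623005288 48.98148258274826 y [-11.0025  -2.2987  11.5494] plane [-0.0016  0.0194 23.7986] ((-0.6427421569824219, 0.2352437973022461), (99.14653015136719, 23.14276695251465), 0.30403760075569153)
  stopper -1 12 [-33.5  -0.8  34.5]
  stopper 1 18 [32.  -0.5 33.7]
side 236 edge 164 24.22964876203431 stopper 24 [34.2975 35.2742]
x -52.48507274263457 54.609609110600225 y [-12.6052  -1.8906  14.6268] plane [-0.0013  0.0343 24.0603] ((1.1282272338867188, 0.6853771209716797), (107.09576416015625, 29.339967727661133), 0.257651150226593)
  stopper -1 12 [-30.9   0.8  34.5]
  stopper 1 12 [32.5 -0.6 34.1]
front 88 [-48.6713 -46.9133  47.5087  48.3564] [ -0.0098   0.0994 -10.9648]
```

View pics/e1.png

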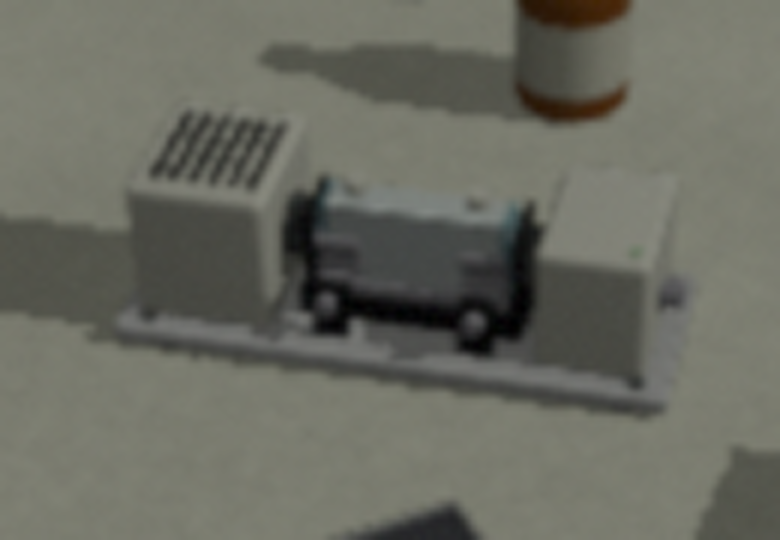

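```bash
python3 -c "
from plan import *
for i in range(2):
    p=ctrl.snapshot('side');L=(cloud(p)-seat)@ph*1000
    F=L[(np.abs(L[...,0])<24)&(np.abs(L[...,1]+11)<4)&(L[...,2]>-12)&(L[...,2]<20)]
    print('front',len(F),F[:,2].min(),np.linalg.lstsq(np.c_[F[:,[0,2]],np.ones(len(F))],F[:,1],rcond=None)[0].round(4))
    m=(np.abs(L[...,0])<24)&(L[...,1]>-10)&(L[...,1]<8)&(L[...,2]>19)&(L[...,2]<28);E=L[m];print('edge',len(E),np.median(E,axis=0),np.linalg.lstsq(np.c_[E[:,:2],np.ones(len(E))],E[:,2],rcond=None)[0].round(4))
    b=(np.abs(L[...,0])<140)&(L[...,1]<-70)&(L[...,1]>-110);print('bench bias',np.median(L[b][:,2])+53)
"
```

```text
front 104 -11.783683525410211 [ 0.0039 -0.0057 -9.2137]
edge 62 [-0.0101 -4.3535 24.5624] [ 0.0062  0.1849 24.6909]
bench bias 1.4082008235786247
front 106 -11.904862059546613 [-0.0109  0.0065 -9.1481]
edge 58 [ 0.9762 -2.4808 24.2478] [-0.0189  0.102  24.1979]
bench bias 1.299398650653984
```

```bash
python3 -c "
from plan import *
st();print(ctrl.job_done())"
```

```text
19.6 tcp [0.5197 0.2658 0.1786] q [-0.7131  0.3501  0.2168  1.7994 -0.0894  1.0039  0.8551] F [ 0.2416 -0.2373 -0.0629] gap 0.03404419183213197
the job is handed in; nothing more can be done
None
```

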